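# Set the vial holder's gap with its knurled wheel

### The arm

A 6-joint arm with a two-finger parallel gripper is mounted at the origin on the work surface. World frame = base frame: x ahead of the robot, y to its left, z up, the work surface at z = 0. Lengths are in m, angles in rad, forces in N, time in s.
With the tool pointing down it reaches from about 0.25 to 0.725 m from the base axis. Payload 4 kg.
Tool frame: the origin (TCP) lies midway between the tips of the shut fingers; the grasp point (between the pads) lies 19 mm behind it; z points along the fingers, y is the direction in which the jaws open and shut (so a half turn about z gives the same grasp; the last joint's range is limited). The gripper opens to 85 mm and grips with 20 to 120 N. Pads are 22 mm wide; open, the fingers measure 114 mm over their backs; the gripper's body (76 mm by 85 mm) begins 54 mm behind the grasp point. The pads swing forward as they close: fully open they stand 13 mm farther back than shut.
Start: joints at [-1.258, 0.241, 0.005, 1.335, 0, 1.571], TCP at [0.154, -0.476, 0.231] pointing down, gripper open.
Joint ranges: [-2.72, 2.72], [-1.05, 1.87], [-1.09, 1.28], [-1.99, 2.15], [-1.42, 1.44], [-3.14, 3.14]. Speed limits (rad/s): [2.79, 2.79, 3.14, 3.14, 3.14, 3.14].

### API

Orientations are given as a unit quaternion [x, y, z, w].
In Python, from workcell import bot, eyes, job gives the robot as it stands.
- The arm moves only by the shell command python3 -m crank 'ROWS'. ROWS is a JSON object of lists of equal length, an entry for each row: "dr": the turn, a rotation vector about the tool's x, y, z in rad, a list of three; "travel": the shift along the tool's x, y, z in m, a list of three; "hand": the finger opening in m, from 0 to 0.0854. In form: {"dr": [[wx, wy, wz], ...], "travel": [[x, y, z], ...], "hand": [hand, ...]}. A call has 1 to 10 rows; each row is the pose to reach, as a shift and turn from the pose commanded when the call began, along the tool's axes at that moment; what a row does not reach only later rows make up. A row lasts 1/8 s, in which the tool goes at most 62.5 mm and 10.7 degrees, less where a joint would pass 70% of its speed; a pose out of reach is approached as far as the arm can. A call with a gripper value outside its range is refused whole. The fingers move at their own pace and stop on an object; the grip force is fixed at half the most. Time passes only in rows, so rows that repeat a pose let the fingers close. It gives the time, the measured TCP pose, the force and the opening at its end, in the units of the state.
- bot.get_obs(): the state, without advancing time (a new reading comes with each control period).
- eyes.camera(name): name is "scene" or "top" or "wrist"; returns a dict with "color" (480x640x3 uint8, red, green, blue), "K" (3x3 intrinsics, pixels), "R" (3x3) and "t" (3): a world point X has camera coordinates R X + t; the wrist camera has in their place "T_tool_cam" (4x4, takes a point from camera to tool coordinates, whose origin is the TCP and whose axes are the flange's). Camera axes: x right, y down, z forward; pixel columns grow to the right and rows downward; lengths in m; the calibration is good to about 2 mm. A picture is of the moment at which its call begins: read the wrist's pose just before it. There is no depth.
- job.job_done(): hands the job in, once; it reports no verdict.
The state is a dict: "clock": time; "joint_pos": joint angles; "joint_vel": joint speeds; "tau": joint torques, N m; "eef_pos": TCP position; "tool_rot": TCP orientation; "ft_force": force on the tool from outside, world axes, zero at the start; "ft_torque": the same for the moment, N m; "grip_width": finger opening in m.
Only numpy, scipy, OpenCV 4.12 (cv2) and the standard library are available. Lean on these libraries where they do the work, as an engineer would, in place of code of your own. Each camera call takes 0.05 s, during which the arm holds its last target.

### The job

Set the vial holder for the next sample: with the closed fingertips, press lightly on top of the orange knurled wheel and roll it, stroke by stroke, until the blue sliding jaw has closed the gap so far that its black pointer stands on the red gauge mark. Move the jaw only by the wheel, never by pushing it, leave the vial, the capped tube and the beaker standing where they are, and finish with the hand clear of everything.

Things in the scene. Friction and masses are not known exactly. Their poses are not given: they have to be found in the camera images.
- holder: Vial holder, fixed to the bench; base 134 (x) x 250 (y) mm, at most 26 mm high. Origin: centre of its underside. Its y axis runs along it from the grey fixed jaw (at -y, 55 mm tall, clamping face at y = -71 mm) to the orange wheel (at +y). Two grey cheeks beside the wheel (x = +-13 to +-23 mm, y = 44 to 106 mm) reach 53 mm above the bench. A white scale lies along its +x edge.
- wheel: Orange knurled wheel, radius 25 mm, 18 mm wide, axle level along the holder's x. Origin: axle centre, at holder (0, 75, 45) mm unpressed (rim top 70 mm above the bench); its frame turns with it. Rolling the rim's top towards the fixed jaw (holder -y) moves the sliding jaw the same way and closes the gap, 8 mm per 25 mm of rim travel; rolling back opens it. Stays where left; has end stops.
- deck (a joint): How far the holder's sprung grey deck, which carries wheel and jaws, is pressed down, in m: 0 untouched, at most 0.006. Takes about 2.8 N plus 0.7 N per mm; springs back by itself. A fingertip turns the wheel by friction only (about 1.5 N at the rim), so press it down 3 to 5 mm during a stroke; it may slip a little, so read the pointer between strokes.
- jaw: Blue sliding jaw between the fixed jaw and the wheel, 50 (x) x 30 (y) mm plus a 4 mm rubber face, its top 56 mm above the bench. Slides only along the holder's y axis, 40 mm in all. Origin: on the bench under the jaw's centre. Not to be pushed.
- pointer (a point): Tip of the black pointer needle (3 mm wide, 24 mm long) on the side of the sliding jaw, at holder x = 48 mm, 36 mm above the bench (deck unpressed), just above the white scale.
- mark (a point): Red gauge mark on the white scale: a bar 6 mm wide along the holder's y axis, 18 mm long. This point: middle of the 6 mm width, at the end next to the pointer's tip, holder x = 48 mm, 30 mm above the bench; its y axis is the holder's. Fixed, 9 to 34 mm from the pointer at the start, towards the fixed jaw. Set when the pointer stands over the bar: level with this point along holder y to 3 mm.
- vial: Loose glass sample vial with a black cap, 27 mm across, 93 mm tall, standing near the holder; leave alone. Origin: centre of its underside.
- tube: Loose small black tube with a brass band, 21 mm across, 71 mm tall, standing near the holder; leave alone. Origin: centre of its underside.
- beaker: Loose glass beaker with yellow stirring sticks, 70 mm across, 100 mm tall with the sticks; leave alone. Origin: centre of its underside.

How it is judged:
On the way:
1. a fingertip presses on the wheel (contact force between the fingers and wheel above 0.5 N), for 0.1 s.
At the end, for the whole second after the job is handed in: The pointer is level with the middle of the red mark to within 3 mm along the holder (over the 6 mm bar), the jaw is at rest, and the vial, tube and beaker stand upright within 15 mm of where they were (y of pointer in the frame of mark between -0.003 and 0.003 m and linear speed of jaw below 0.005 m/s and distance of each of vial, tube, beaker from where it was at the start of the episode below 0.015 m and angle between each of vial, tube, beaker's own z axis and vertical below 0.2 rad); the robot touches nothing.
It fails at once if the sliding jaw is pushed directly (more than 1 N on it) (contact force between any of the fingers, the arm and jaw above 1 N).
It fails at once if the vial is lifted, knocked over or moved by more than 15 mm (distance of vial from where it was at the start of the episode above 0.015 m or angle between vial's own z axis and vertical above 0.4 rad).
It fails at once if the tube is lifted, knocked over or moved by more than 15 mm (distance of tube from where it was at the start of the episode above 0.015 m or angle between tube's own z axis and vertical above 0.4 rad).
It fails at once if the beaker is lifted, knocked over or moved by more than 15 mm (distance of beaker from where it was at the start of the episode above 0.015 m or angle between beaker's own z axis and vertical above 0.4 rad).
It also fails if it takes over 45 s, if anything falls off the work surface, if the arm or the gripper's body presses on something with over 40 N, if the wrist force passes 120 N, or if a joint passes its speed limit or range.

## Working session

There is one attempt and no reset: what is moved stays moved. The work goes in short steps, Python scripts to look and compute and a shell command to move; the robot and the scene stay as the last step left them, time stands still between calls to the robot, and variables do not carry over. Pictures are saved under pics/ and viewed, and the job is handed in when it is done.

```bash
mkdir -p pics; ls
python3 - <<'E'
from workcell import bot,eyes
import cv2
print(bot.get_obs())
for n in("scene","top","wrist"):
    c=eyes.camera(n); cv2.imwrite(f"pics/{n}0.png",c["color"][:,:,::-1])
    print(n,c["K"].tolist(),{k:c[k].tolist() for k in c if k not in("color","K")})
E
```

```text
pics
{'clock': 0.0, 'joint_pos': array([-1.25797651e+00,  2.41466084e-01,  3.72656118e-03,  1.33519345e+00,
        1.59293537e-05,  1.57078917e+00]), 'joint_vel': array([-0.00046879,  0.00034119,  0.00254296,  0.00067878, -0.00212524,
       -0.00113832]), 'tau': array([ 1.49212665e-04, -3.72317934e+01,  2.52406955e+01,  1.69769931e-02,
       -2.83545211e-05,  4.06949141e-06]), 'eef_pos': array([ 0.15368238, -0.47513463,  0.23038732]), 'tool_rot': array([ 9.87791767e-01,  1.55776389e-01, -1.58544594e-04, -1.05652310e-03]), 'ft_force': array([ 0.46185897,  0.69457204, -1.12126959]), 'ft_torque': array([-0.01301834, -0.01114851,  0.02056137]), 'grip_width': 0.08531636666772989}
scene [[566.1970396723833, 0.0, 311.6336040851676], [0.0, 566.1970396723833, 238.37092566379235], [0.0, 0.0, 1.0]] {'R': [[-0.6811946281311257, 0.7318089772394618, 0.020724368193759904], [0.46177467896499386, 0.4514589502500772, -0.7635109443261933], [-0.5681003647878381, -0.5105295653249, -0.6454622672605227]], 't': [0.37673780029452325, -0.23942382385506586, 1.120511354726022]}
top [[524.3029765833188, 0.0, 327.76855185474477], [0.0, 524.3029765833188, 239.78459587021302], [0.0, 0.0, 1.0]] {'R': [[0.20015500039134546, -0.9797639804143781, 0.0007200700765964065], [-0.9567035391588457, -0.19560241639227358, -0.21554125559261936], [0.21132040596989152, 0.04245276650676963, -0.9764944693323366]], 't': [-0.07903463417481188, 0.5768344724393163, 0.777453124495522]}
wrist [[430.6744833466169, 0.0, 317.44249714285127], [0.0, 430.6744833466169, 243.14576881168207], [0.0, 0.0, 1.0]] {'T_tool_cam': [[-0.000612279150977122, -0.9458718604176928, -0.3245397491590418, 0.0841486245510497], [0.9999996443340412, -0.0007673836342159579, 0.00034993449287531135, -1.7376225740217688e-05], [-0.0005800396819574597, -0.3245394194737067, 0.9458719938562706, -0.14182118976889094], [0.0, 0.0, 0.0, 1.0]]}
```

View pics/scene0.png

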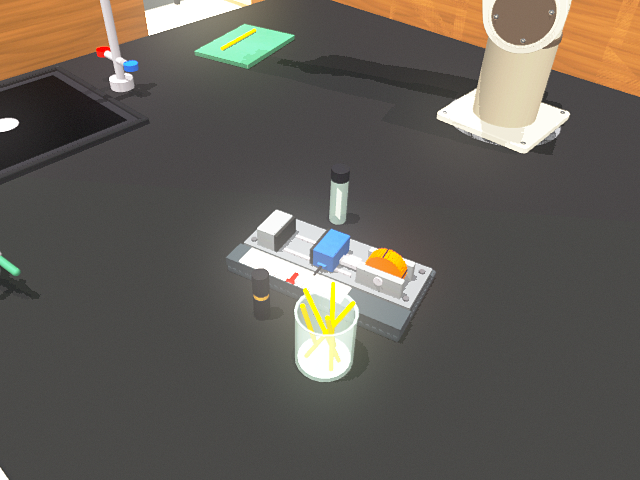

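View pics/top0.png

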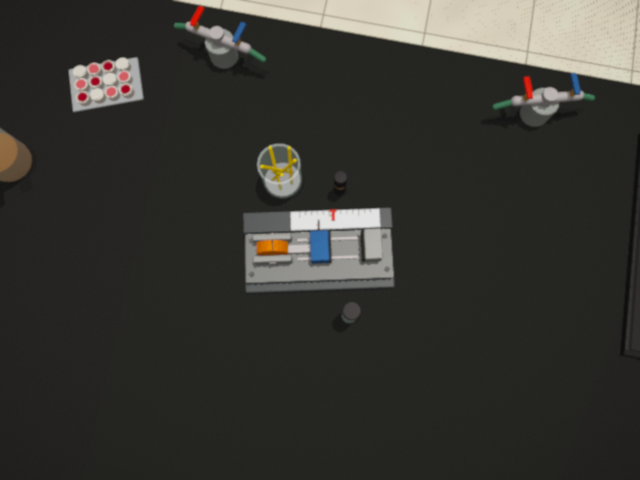

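View pics/wrist0.png

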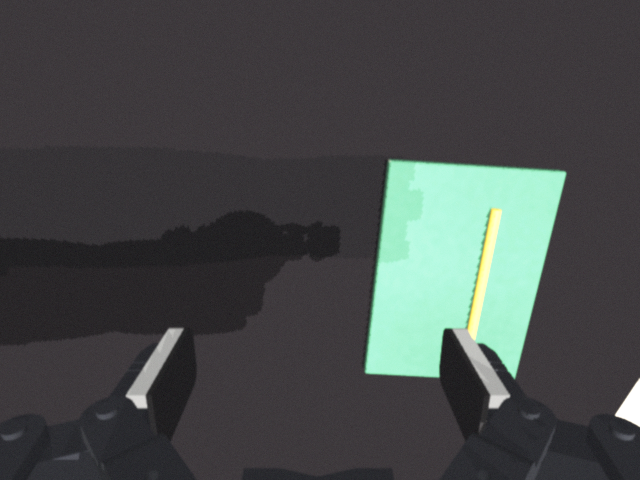

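```bash
cat > h.py <<'E'
import numpy as np,cv2
from workcell import bot,eyes
def plane(c,u,v,z):
    d=c["R"].T@np.linalg.solve(c["K"],[u,v,1]);o=-c["R"].T@c["t"]
    return o+d*(z-o[2])/d[2]
def proj(c,X):
    p=c["K"]@(c["R"]@np.asarray(X)+c["t"]);return p[:2]/p[2]
def crop(c,x0,x1,y0,y1,s,f):
    cv2.imwrite(f,cv2.resize(c["color"][y0:y1,x0:x1,::-1],None,fx=s,fy=s,interpolation=cv2.INTER_CUBIC))
def masks(c):
    h=cv2.cvtColor(c["color"],cv2.COLOR_RGB2HSV);H,S,V=[h[...,i].astype(int) for i in range(3)]
    return dict(orange=(H>8)&(H<20)&(S>180)&(V>120),red=((H<5)|(H>174))&(S>150)&(V>100),blue=(H>100)&(H<120)&(S>120)&(V>80))
E
python3 - <<'E'
from h import *
c=eyes.camera("top");crop(c,235,405,140,335,4 if 0 else 3,"pics/topc.png")
m=masks(c)
for k in m:
    n,l,st,ce=cv2.connectedComponentsWithStats(m[k].astype(np.uint8))
    for i in range(1,n):
        if st[i,4]>12 and 235<ce[i][0]<405 and 140<ce[i][1]<335: print(k,st[i],ce[i])
w=(c["color"].min(2)>190);w[:200]=0;w[235:]=0;w[:,:285]=0;w[:,385:]=0
ys,xs=np.nonzero(w);print("white",cv2.minAreaRect(np.c_[xs,ys].astype(np.float32)))
s=eyes.camera("scene");crop(s,220,450,150,390,3,"pics/scc.png")
E
```

```text
orange [257 240  31  14 363] [271.74655647 246.39393939]
red [330 209   6  11  29] [332.55172414 212.13793103]
blue [310 230  20  32 566] [319.50176678 245.78621908]
white ((334.8493347167969, 218.93153381347656), (17.321456909179688, 88.30982208251953), 87.87889862060547)
```

View pics/topc.png

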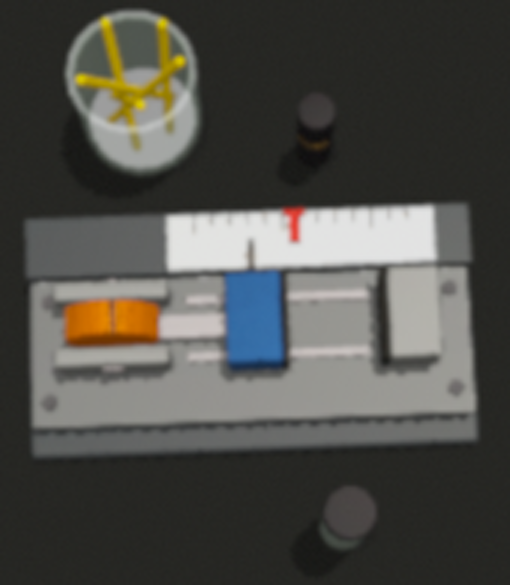

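View pics/scc.png

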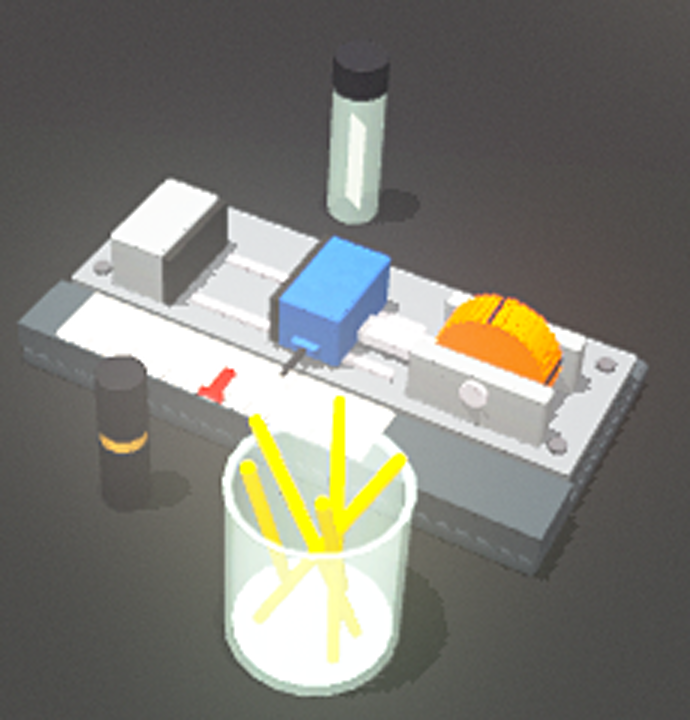

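Run:
```python
from h import *
c=eyes.camera("top");s=eyes.camera("scene")
T=lambda x,y,z:plane(c,235+x/3-.33,140+y/3-.33,z)
S=lambda x,y,z:plane(s,220+x/3-.33,150+y/3-.33,z)
q=[T(*p,.055) for p in[(387,268),(437,267),(440,357),(390,360)]];print("fixed",np.round(q,4).tolist())
q2=[S(*p,.055) for p in[(171,178),(228,203),(168,256),(112,238)]];print("fixed S",np.round(q2,4).tolist())
b=[T(*p,.056) for p in[(227,272),(281,270),(284,362),(229,367)]];print("blue",np.round(b,4).tolist())
mk=T(294.5,242,.03);pt=T(251,240,.036);print("mark",mk,"ptr",pt)
print("S mark",S(228,372,.03),"ptr",S(284,374,.036))
w0=T(166,218,.03);w1=T(434,206,.03);w2=T(166,271,.03);w3=T(436,261,.03)
print("white",w0,w1,w2,w3)
y=(w0-w1)/np.linalg.norm(w0-w1)+(w2-w3)/np.linalg.norm(w2-w3);y[2]=0;y/=np.linalg.norm(y)
x=np.array([y[1],-y[0],0]);print("y",y,"x",x,"yaw",np.arctan2(y[1],y[0]))
f=(q[0]+q[3])/2
print("wheel from fixed",f+y*(75+71)/1000, "from mark across", (mk-f)@x)
print("ptr-mark",(pt-mk)@y,(S(284,374,.036)-S(228,372,.03))@y)
print("wheel T", plane(c,272.3,246.5,.066),"wheel S groove",S(500,310,.07))
bk=[T(132,73,.09),T(142,122,.0)];print("beaker",bk)
```

```text
fixed [[0.612, -0.0152, 0.055], [0.618, -0.0416, 0.055], [0.5695, -0.0521, 0.055], [0.5625, -0.0262, 0.055]]
fixed S [[0.5711, -0.0512, 0.055], [0.566, -0.0193, 0.055], [0.6114, -0.0118, 0.055], [0.62, -0.0384, 0.055]]
blue [[0.5922, 0.0692, 0.056], [0.5991, 0.0408, 0.056], [0.5499, 0.0292, 0.056], [0.5414, 0.0574, 0.056]]
mark [0.62261241 0.03785261 0.03      ] ptr [0.61734785 0.06154944 0.036     ]
S mark [0.62687048 0.03994313 0.03      ] ptr [0.61579985 0.06205547 0.036     ]
white [0.62179487 0.11139094 0.03      ] [ 0.65887398 -0.03497779  0.03      ] [0.59187032 0.10479219 0.03      ] [ 0.62770859 -0.04179515  0.03      ]
y [-0.24153162  0.97039295  0.        ] x [0.97039295 0.24153162 0.        ] yaw 1.8147402221719213
wheel from fixed [0.55199126 0.12100779 0.055     ] from mark across 0.04844566538392631
ptr-mark 0.024266791049362184 0.024131565064323214
wheel T [0.55189463 0.1222715  0.066     ] wheel S groove [0.55258238 0.12348644 0.07      ]
beaker [array([0.68110465, 0.13876992, 0.09      ]), array([0.68394499, 0.14173161, 0.        ])]
```

```bash
python3 -m crank '{"dr":[[0,0,0.02],[0,0,0.04],[0,0,0.069],[0,0,0.069],[0,0,0.069],[0,0,0.069],[0,0,0.069],[0,0,0.069],[0,0,0.069],[0,0,0.069]],"travel":[[0.03,-0.024,0],[0.07,-0.057,0],[0.11,-0.09,0],[0.155,-0.126,0],[0.2,-0.162,0],[0.245,-0.199,0],[0.29,-0.235,0],[0.335,-0.272,0],[0.38,-0.308,0],[0.42,-0.341,0]],"hand":[0,0,0,0,0,0,0,0,0,0]}'
cat > n.py <<'E'
from h import *
from scipy.spatial.transform import Rotation as Ro
o=bot.get_obs();R=Ro.from_quat(o["tool_rot"]).as_matrix()
W=np.array([.552,.1215,0]);y=np.array([-.2415,.9704,0]);x=np.array([.9704,.2415,0])
p=o["eef_pos"];print("clock",o["clock"],"tcp",p.round(4),"holder rel wheel x,y",((p-W)@x).round(4),((p-W)@y).round(4),"F",o["ft_force"].round(2),"w",o["grip_width"].round(4))
G=W+.013*y+[0,0,.10]
print("to start@z.1 tool",(R.T@(G-p)).round(4),"tilt/rot err",Ro.from_matrix(R.T@np.c_[x,-y,[0,0,-1]]).as_rotvec().round(4))
E
python3 n.py
```

```text
clock: 1.6
eef_pos: [0.4495, -0.0201, 0.2315]
tool_rot: [0.993, 0.122, 0.0, 0.0]
ft_force: [1.2, -0.5, 0.2]
grip_width: -0.0Traceback (most recent call last):
  File "n.py", line 5, in <module>
    p=o["eef_pos"];print("clock",o["clock"],"tcp",p.round(4),"holder rel wheel x,y",((p-W)@x).round(4),((p-W)@y).round(4),"F",o["ft_force"].round(2),"w",o["grip_width"].round(4))
                                                                                                                                                         ^^^^^^^^^^^^^^^^^^^^^
AttributeError: 'float' object has no attribute 'round'
```

```bash
sed -i 's/o\["grip_width"\].round(4)/round(o["grip_width"],4)/' n.py; python3 n.py
```

```text
clock 1.6 tcp [ 0.4495 -0.0201  0.2315] holder rel wheel x,y -0.1336 -0.1127 F [ 1.18 -0.54  0.22] w -0.0
to start@z.1 tool [ 0.1336 -0.1256  0.1316] tilt/rot err [ 0.0004 -0.0009  0.0008]
```

```bash
python3 -m crank '{"dr":[[0,0,0],[0,0,0],[0,0,0],[0,0,0],[0,0,0],[0,0,0],[0,0,0]],"travel":[[0.035,-0.033,0.02],[0.07,-0.066,0.04],[0.105,-0.099,0.06],[0.134,-0.126,0.09],[0.134,-0.126,0.11],[0.134,-0.126,0.12],[0.134,-0.126,0.12]],"hand":[0,0,0,0,0,0,0]}'; python3 n.py
python3 - <<'E'
from h import *
c=eyes.camera("wrist");cv2.imwrite("pics/w1.png",c["color"][:,:,::-1])
s=eyes.camera("scene");crop(s,220,450,130,370,3,"pics/s1.png")
E
```

```text
clock: 2.48
eef_pos: [0.5475, 0.1321, 0.1108]
tool_rot: [0.993, 0.121, -0.001, 0.0]
ft_force: [0.3, -1.4, 0.6]
grip_width: -0.0
clock 2.475 tcp [0.5475 0.1321 0.1108] holder rel wheel x,y -0.0018 0.0114 F [ 0.26 -1.36  0.6 ] w -0.0
to start@z.1 tool [ 0.0018 -0.0016  0.0108] tilt/rot err [-0.      0.0016 -0.0006]
```

View pics/w1.png

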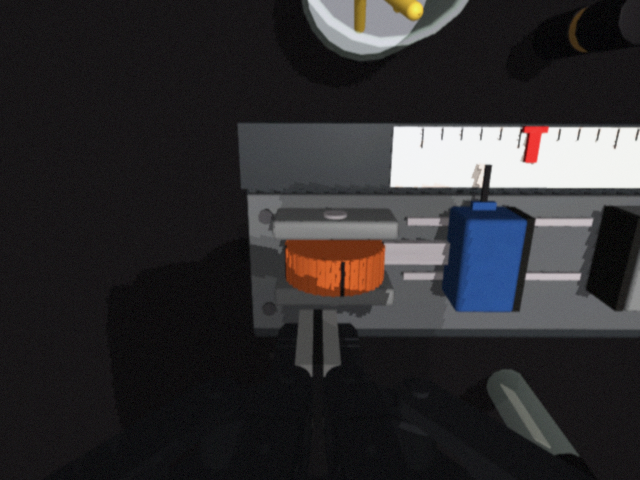

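View pics/s1.png

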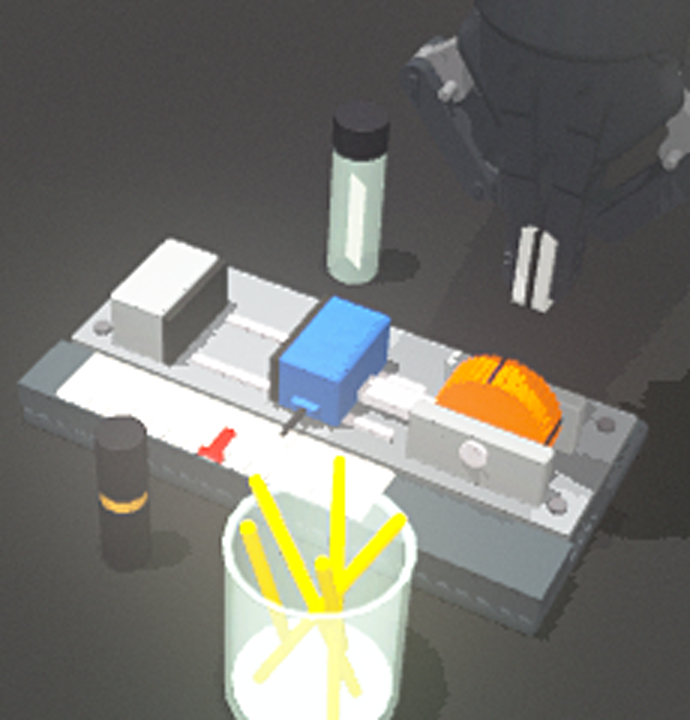

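```bash
python3 -m crank '{"dr":[[0,0,0],[0,0,0],[0,0,0],[0,0,0],[0,0,0]],"travel":[[0.001,-0.001,0.02],[0.001,-0.001,0.036],[0.001,-0.001,0.042],[0.001,-0.001,0.045],[0.001,-0.001,0.045]],"hand":[0,0,0,0,0]}'; python3 n.py
```

```text
clock: 3.2
eef_pos: [0.5485, 0.1334, 0.0668]
tool_rot: [0.993, 0.121, -0.0, 0.0]
ft_force: [-4.0, -2.1, 6.0]
grip_width: -0.0001
clock 3.2 tcp [0.5485 0.1334 0.0668] holder rel wheel x,y -0.0005 0.0124 F [-4.02 -2.14  6.02] w -0.0001
to start@z.1 tool [ 0.0005 -0.0005 -0.0332] tilt/rot err [ 0.0004  0.0007 -0.0004]
```

```bash
python3 -m crank '{"dr":[[0,0,0],[0,0,0],[0,0,0],[0,0,0],[0,0,0],[0,0,0],[0,0,0],[0,0,0]],"travel":[[0,0.004,0.0005],[0,0.009,0.0005],[0,0.014,0.0005],[0,0.019,0.0005],[0,0.024,0.0005],[0,0.026,0.0005],[0,0.026,0.0005],[0,0.026,0.0005]],"hand":[0,0,0,0,0,0,0,0]}'; python3 n.py;python3 - <<'E'
from h import *
c=eyes.camera("wrist");cv2.imwrite("pics/w2.png",c["color"][:,:,::-1])
E
```

```text
clock: 4.2
eef_pos: [0.5556, 0.1082, 0.0659]
tool_rot: [0.993, 0.121, 0.0, 0.0]
ft_force: [-1.5, -2.1, 4.1]
grip_width: 0.0
clock 4.2 tcp [0.5556 0.1082 0.0659] holder rel wheel x,y 0.0003 -0.0137 F [-1.49 -2.07  4.13] w 0.0
to start@z.1 tool [-0.0003 -0.0267 -0.0341] tilt/rot err [ 0.0009 -0.0006 -0.0004]
```

View pics/w2.png

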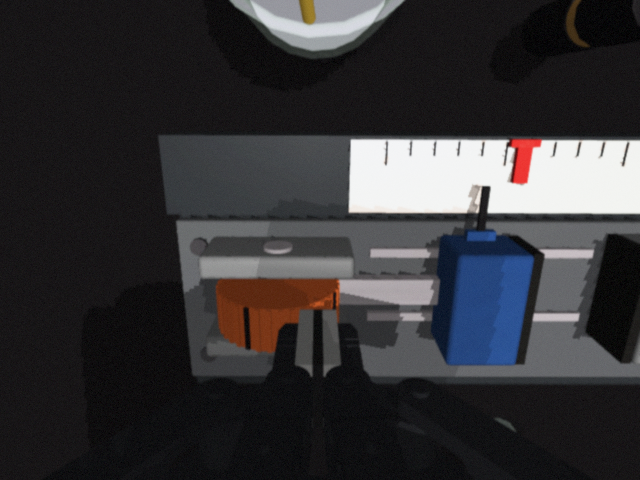

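```bash
python3 -m crank '{"dr":[[0,0,0],[0,0,0],[0,0,0],[0,0,0],[0,0,0],[0,0,0]],"travel":[[0,0,-0.01],[0,0,-0.02],[0,-0.012,-0.02],[0,-0.026,-0.02],[0,-0.026,-0.02],[0,-0.026,-0.02]],"hand":[0,0,0,0,0,0]}'
cat > m.py <<'E'
import sys
from n import *
c=eyes.camera("wrist");f=sys.argv[1];crop(c,360,600,110,260,3,f"pics/{f}.png")
t=eyes.camera("top");crop(t,290,390,195,275,6,f"pics/{f}t.png")
M=c["T_tool_cam"];Rw=R@M[:3,:3];tw=p+R@M[:3,3]
def wr(u,v,z):
    d=Rw@np.linalg.solve(c["K"],[u,v,1]);return tw+d*(z-tw[2])/d[2]
def report(cc,ray,win):
    # red mark: bar pixels; pointer: dark pixels on white strip
    im=cc["color"].astype(int);u0,u1,v0,v1=win;sub=im[v0:v1,u0:u1]
    red=(sub[...,0]>130)&(sub[...,1]<90)&(sub[...,2]<90)
    v,u=np.nonzero(red);print("red px",u.mean()+u0,v.mean()+v0,"bottom",v.max()+v0,"n",len(u))
    return red
report(c,wr,(360,620,100,230));report(t,None,(300,380,200,235))
if len(sys.argv)>2:pass
E
python3 m.py w3
```

```text
clock: 5.0
eef_pos: [0.5485, 0.1341, 0.0854]
tool_rot: [0.993, 0.122, -0.0, 0.0]
ft_force: [0.2, -0.2, 0.1]
grip_width: 0.0004
clock 5.0 tcp [0.5485 0.1341 0.0854] holder rel wheel x,y -0.0003 0.0131 F [ 0.17 -0.19  0.11] w 0.0004
to start@z.1 tool [ 0.0003  0.0001 -0.0146] tilt/rot err [0.0002 0.0007 0.0007]
red px 562.8086522462562 150.7737104825291 bottom 173 n 601
red px 332.88461538461536 212.0 bottom 219 n 26
```

View pics/w3.png

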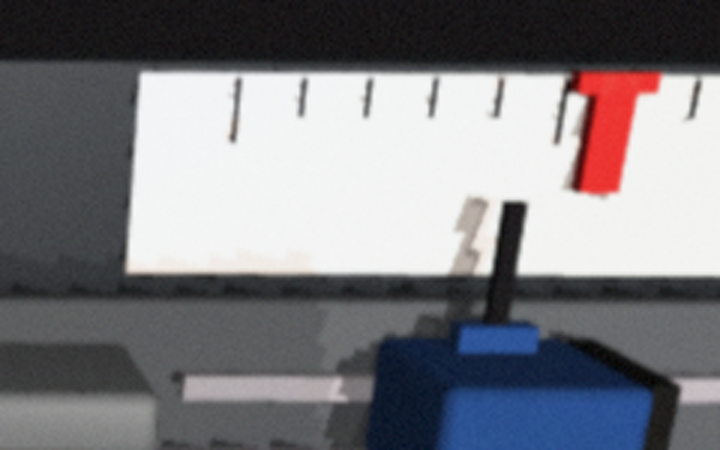

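View pics/w3t.png

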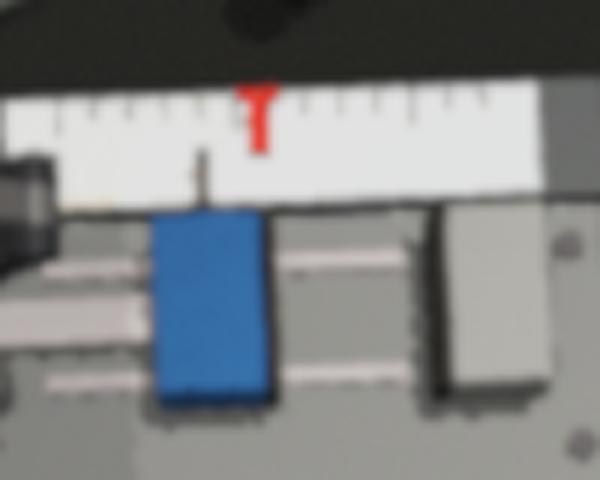

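```bash
cat > g.py <<'E'
# args: wrist crop ptr u v, mark u v ; top crop ptr, mark
import io,contextlib,sys
from n import *
a=list(map(float,sys.argv[1:]))
c=eyes.camera("wrist");t=eyes.camera("top");M=c["T_tool_cam"];Rw=R@M[:3,:3];tw=p+R@M[:3,3]
def wr(u,v,z):
    d=Rw@np.linalg.solve(c["K"],[360+u/3-.33,110+v/3-.33,1]);return tw+d*(z-tw[2])/d[2]
def tp(u,v,z): return plane(t,290+u/6-.42,195+v/6-.42,z)
A,B=wr(a[0],a[1],.036),wr(a[2],a[3],.03);print("wrist",((A-B)@y).round(4),((A-W)@x).round(4),((B-W)@x).round(4),((B-W)@y).round(4))
if len(a)>4:
    A,B=tp(a[4],a[5],.036),tp(a[6],a[7],.03);print("top",((A-B)@y).round(4),((A-W)@x).round(4),((B-W)@x).round(4),((B-W)@y).round(4))
E
python3 g.py 514 203 598 191 203 150 259 153
```

```text
clock 5.1 tcp [0.5488 0.1337 0.0856] holder rel wheel x,y -0.0002 0.0126 F [-0.22  0.33  0.62] w -0.0001
to start@z.1 tool [ 0.0002 -0.0004 -0.0144] tilt/rot err [ 0.0001  0.0004 -0.0001]
wrist 0.0156 0.0493 0.05 -0.0984
top 0.0157 0.0487 0.0488 -0.0981
```

```bash
python3 -m crank '{"dr":[[0,0,0],[0,0,0],[0,0,0],[0,0,0],[0,0,0],[0,0,0],[0,0,0],[0,0,0],[0,0,0],[0,0,0]],"travel":[[0,0,0.012],[0,0,0.0195],[0,0,0.02],[0,0.004,0.02],[0,0.009,0.02],[0,0.014,0.02],[0,0.019,0.02],[0,0.024,0.02],[0,0.026,0.02],[0,0.026,0.02]],"hand":[0,0,0,0,0,0,0,0,0,0]}'; python3 n.py
python3 -m crank '{"dr":[[0,0,0],[0,0,0],[0,0,0],[0,0,0],[0,0,0],[0,0,0]],"travel":[[0,0,-0.01],[0,0,-0.02],[0,-0.012,-0.02],[0,-0.026,-0.02],[0,-0.026,-0.02],[0,-0.026,-0.02]],"hand":[0,0,0,0,0,0]}'; python3 m.py w4
```

```text
clock: 6.45
eef_pos: [0.5552, 0.1081, 0.0659]
tool_rot: [0.993, 0.121, 0.0, 0.0]
ft_force: [-0.9, -1.2, 5.5]
grip_width: -0.0003
clock 6.45 tcp [0.5552 0.1081 0.0659] holder rel wheel x,y -0.0001 -0.0138 F [-0.95 -1.18  5.49] w -0.0003
to start@z.1 tool [ 0.0001 -0.0268 -0.0342] tilt/rot err [ 0.0007  0.0001 -0.0006]
clock: 7.2
eef_pos: [0.5485, 0.1341, 0.0854]
tool_rot: [0.993, 0.122, -0.0, 0.0]
ft_force: [-0.2, -1.1, 0.3]
grip_width: -0.0002
clock 7.2 tcp [0.5485 0.1341 0.0854] holder rel wheel x,y -0.0003 0.0131 F [-0.16 -1.11  0.27] w -0.0002
to start@z.1 tool [ 0.0003  0.0001 -0.0146] tilt/rot err [0.0002 0.0008 0.0007]
red px 562.8219633943428 150.7737104825291 bottom 173 n 601
red px 332.88461538461536 212.0 bottom 219 n 26
```

View pics/w4.png

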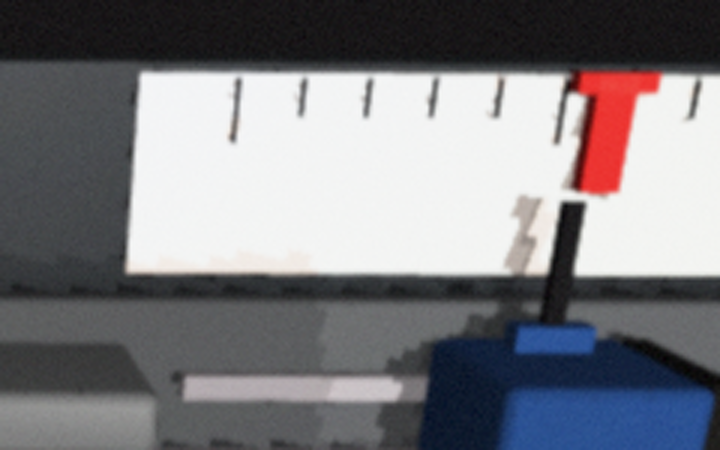

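View pics/w4t.png

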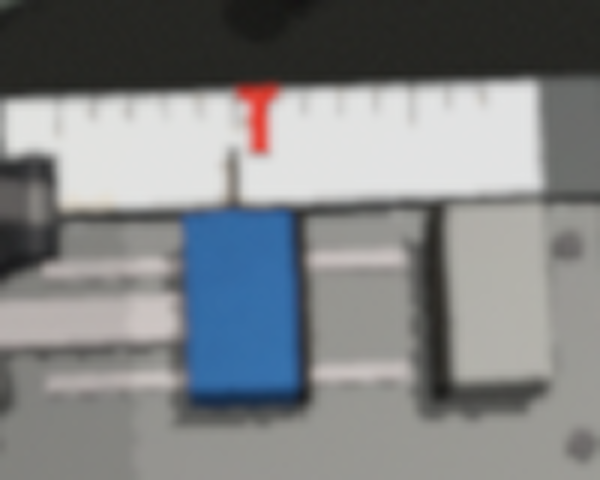

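```bash
python3 g.py 573 203 598 191 233 150 259 153
```

```text
clock 7.3 tcp [0.5488 0.1337 0.0856] holder rel wheel x,y -0.0002 0.0126 F [-0.42  0.2   0.33] w 0.0002
to start@z.1 tool [ 0.0002 -0.0004 -0.0144] tilt/rot err [ 0.0002  0.0005 -0.0002]
wrist 0.0068 0.0492 0.05 -0.0984
top 0.0073 0.0484 0.0488 -0.0981
```

The pointer is about 7 mm from the mark, at 8.6 mm of jaw travel per 26 mm stroke. A final stroke of 21.5 mm should cover it.

```bash
python3 -m crank '{"dr":[[0,0,0],[0,0,0],[0,0,0],[0,0,0],[0,0,0],[0,0,0],[0,0,0],[0,0,0],[0,0,0],[0,0,0]],"travel":[[0,0,0.012],[0,0,0.0195],[0,0,0.02],[0,0.004,0.02],[0,0.009,0.02],[0,0.014,0.02],[0,0.019,0.02],[0,0.0215,0.02],[0,0.0215,0.02],[0,0.0215,0.02]],"hand":[0,0,0,0,0,0,0,0,0,0]}'; python3 n.py
python3 -m crank '{"dr":[[0,0,0],[0,0,0],[0,0,0],[0,0,0],[0,0,0],[0,0,0]],"travel":[[0,0,-0.01],[0,0,-0.02],[0,-0.012,-0.02],[0,-0.0215,-0.02],[0,-0.0215,-0.02],[0,-0.0215,-0.02]],"hand":[0,0,0,0,0,0]}'; python3 m.py w5
```

```text
clock: 8.65
eef_pos: [0.5541, 0.1127, 0.0661]
tool_rot: [0.993, 0.121, 0.0, 0.0]
ft_force: [-0.4, 0.6, 5.1]
grip_width: 0.0001
clock 8.65 tcp [0.5541 0.1127 0.0661] holder rel wheel x,y -0.0 -0.009 F [-0.44  0.58  5.08] w 0.0001
to start@z.1 tool [ 0.     -0.022  -0.0339] tilt/rot err [ 0.0004 -0.0002 -0.0003]
clock: 9.4
eef_pos: [0.5486, 0.134, 0.0854]
tool_rot: [0.993, 0.122, -0.0, 0.0]
ft_force: [-0.5, -0.2, 0.1]
grip_width: 0.0003
clock 9.4 tcp [0.5486 0.134  0.0854] holder rel wheel x,y -0.0003 0.0129 F [-0.46 -0.2   0.14] w 0.0003
to start@z.1 tool [ 0.0003 -0.0001 -0.0146] tilt/rot err [0.0002 0.0008 0.0004]
red px 562.5401337792642 150.7742474916388 bottom 173 n 598
red px 332.77777777777777 211.88888888888889 bottom 219 n 27
```

View pics/w5.png

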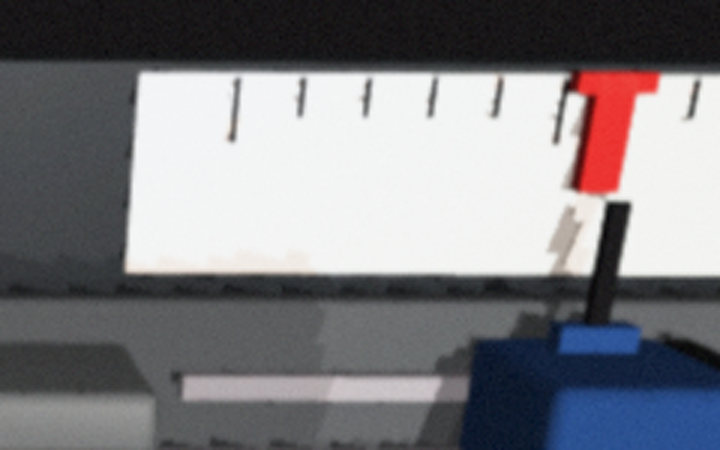

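View pics/w5t.png

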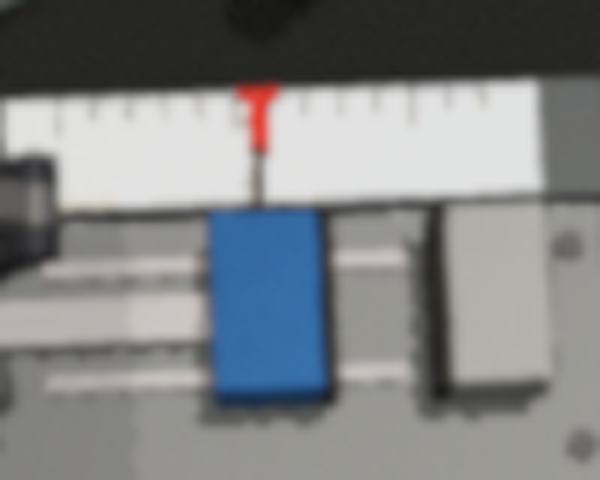

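Both crops show the pointer at the bar: tip at (618,203) against mark end (598,191) in the wrist crop, where parallax shifts it sideways, and tip at (258,152) against (259,153) from above. Next I measure it and lift the hand well clear.

```bash
python3 g.py 618 203 598 191 258 150 259 153
python3 -m crank '{"dr":[[0,0,0],[0,0,0],[0,0,0],[0,0,0]],"travel":[[0,0,-0.04],[0,0,-0.08],[0,0,-0.1],[0,0,-0.1]],"hand":[0,0,0,0]}'
python3 - <<'E'
from h import *
s=eyes.camera("scene");crop(s,220,450,150,390,3,"pics/s6.png")
t=eyes.camera("top");crop(t,235,405,140,335,3,"pics/t6.png")
E
```

```text
clock 9.5 tcp [0.5488 0.1337 0.0856] holder rel wheel x,y -0.0002 0.0126 F [ 0.02 -0.87  0.32] w -0.0001
to start@z.1 tool [ 0.0002 -0.0004 -0.0144] tilt/rot err [ 0.0001  0.0005 -0.0002]
wrist 0.0001 0.0492 0.05 -0.0984
top 0.0004 0.0481 0.0488 -0.0981
clock: 10.1
eef_pos: [0.5503, 0.1339, 0.1878]
tool_rot: [0.993, 0.121, 0.002, -0.0]
ft_force: [-0.4, -0.2, 0.3]
grip_width: -0.0
```

View pics/s6.png

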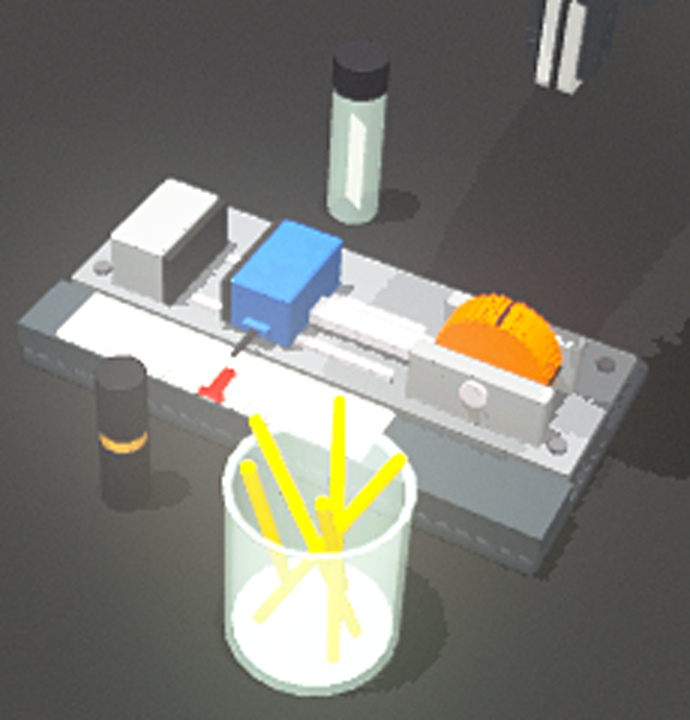

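View pics/t6.png

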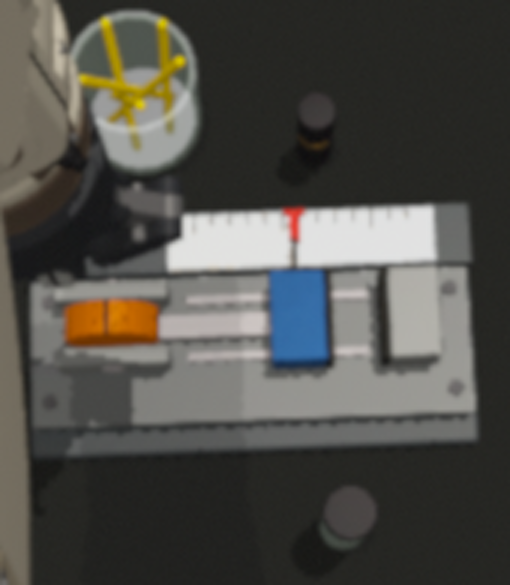

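The pointer lines up with the mark (top crop (294,245) under bar (294,240)). The vial, tube and beaker appear at the same pixels as at the start, and the hand is clear.

```bash
python3 -c "
from workcell import job
print(job.job_done())"
```

```text
the job is handed in; nothing more can be done
None
```

The pointer stands on the red gauge mark, and the job is handed in; it reported no verdict. I rolled the wheel in three light strokes of 26, 26 and 21.5 mm. The upward force I read was 4–6 N, with the deck pressed about 4 mm by tip height.

- **Pointer:** it started about 24 mm from the mark. My last readings put it 0.1 mm off (wrist camera) and 0.4 mm off (top camera), inside the 3 mm allowed.
- **Loose items:** the vial, tube and beaker showed at the same pixels as at the start in both fixed views.
- **Hand:** it was lifted to a height of 0.188 m, touching nothing, with only noise left in the force reading. The clock stood at about 10 s of the 45 s allowed.

No check failed, and the two cameras never differed by more than 0.5 mm.

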